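Pack the square hot-air nozzles into their caddy

ROBOT

A 6-joint arm with a two-finger parallel gripper is mounted at the origin on the work surface. World frame = base frame: x ahead of the robot, y to its left, z up, the work surface at z = 0. Lengths are in mm, angles in degrees, forces in N, time in s.
With the tool pointing down it reaches from about 350 to 850 mm from the base axis. Payload 8.1 kg.
Tool frame: the origin (TCP) lies at the very end of the fingers, on their centre line; the grasp point (between the pads) lies 19 mm behind it (r.grip_point_offset is the distance from the TCP to the grasp point, in mm); z points along the fingers, y is the line along which they close (so a half turn about z gives the same grasp; the last joint's range is limited). The gripper opens to 85 mm and grips with 20 to 120 N. Pads are 22 mm wide; open, the fingers measure 114 mm over their backs; the gripper's body (76 mm by 85 mm) begins 54 mm behind the grasp point. The pads swing forward as they close: fully open they stand 13 mm farther back than shut.
Start: joints at [-4.893, 7.471, 85.268, -0, 87.261, -4.893], TCP at [600.004, 0.022, 231.292] pointing down, gripper open.
Joint ranges: [-169.43, 169.43], [-51.17, 129.36], [1.28, 143.12], [-76.62, 256.62], [0, 156.53], [-152.29, 152.29]. Speed limits (degrees/s): [136.94, 136.94, 159.86, 180, 180, 180].

INTERFACE

Orientations are given as [roll, pitch, yaw] about the fixed x, y, z axes, in that order (R = Rz(yaw) Ry(pitch) Rx(roll)).
In Python, from bench import status, eyes, r gives the robot as it stands.
- The arm moves only by the shell command python3 -m handwheel 'ROWS' [FORCE]. ROWS is a JSON object whose one key "series" holds a list that holds one entry, the list of rows, each a list of 7 numbers: the shift along the tool's x, y, z in cm, then the turn, a rotation vector about the tool's x, y, z in rad, then the opening, from 0 (shut) to 1 (fully open). In form: {"series": [[[tx, ty, tz, rx, ry, rz, claw], ...]]}. A call has 1 to 12 rows; each row is the pose to reach, as a shift and turn from the pose commanded when the call began, along the tool's axes at that moment; what a row does not reach only later rows make up. A row lasts 1/8 s, in which the tool goes at most 62.5 mm and 10.7 degrees, less where a joint would pass 70% of its speed; a pose out of reach is approached as far as the arm can. A call with a gripper value outside its range is refused whole. The fingers move at their own pace and stop on an object; FORCE is the grip in N (left out, the last holds). Time passes only in rows, so rows that repeat a pose let the fingers close. It gives the time, the measured TCP pose, the force, the opening and the grip force at its end, in the units of the state.
- status.sense(): the state, without advancing time (a new reading comes with each control period).
- eyes.snapshot(name): name is "scene" or "side" or "wrist"; returns a dict with "img" (400x640x3 uint8, red, green, blue), "mtx" (3x3 intrinsics, pixels), "k1" (the pictures are not rectified: a ray, as slopes to the right and down, at radius r is drawn at 1 + k1 r^2 times it, then the intrinsics apply), "R" (3x3) and "t" (3): a world point X has camera coordinates R X + t. Camera axes: x right, y down, z forward; pixel columns grow to the right and rows downward; lengths in mm; the calibration is good to about 2 mm. A picture is of the moment at which its call begins. There is no depth.
- r.hand_in(): hands the job in; it is judged then, once.
The state is a dict: "time": time; "joint_pos": joint angles; "qd": joint speeds; "joint_efforts": joint torques, N m; "tool_pos": TCP position; "tcp_rot": TCP orientation; "ft_force": force on the tool from outside, world axes, zero at the start; "wrist_torque": the same for the moment, N m; "finger_gap": finger opening in mm; "grip_force": force on a finger pad.
Only numpy, scipy, OpenCV 4.12 (cv2) and the standard library are available. Lean on these libraries where they do the work, as an engineer would, in place of code of your own. Each camera call takes 0.05 s, during which the arm holds its last target. There are 200 camera calls.

TASK

Rework is done: put the four square-cornered hot-air nozzles (three square ones and the oblong one) away in the caddy, each standing upright, tube up, flat on the floor of the pocket that matches its size and shape: the largest square one in the largest square pocket, the middle one in the middle pocket, the smallest in the smallest, the oblong one in the oblong pocket. Set them down gently instead of dropping them, and leave the two round nozzles, which belong to another gun, standing where they are.

Things in the scene. Friction and masses are not known exactly. Their poses are not given: they have to be found in the camera images.
- nozzle_large: hot-air nozzle: rectangular-cornered 50 x 50 mm hood 28 mm high, and on its middle an upright round tube, 20 mm in diameter, up to 66 mm height (24 mm wide flange from 28 to 32 mm), to be gripped from above. Steel, loose, 40 to 120 g, stands upright on its hood. Origin: centre of the underside; z up; x and y square to the hood's sides.
- nozzle_medium: hot-air nozzle: rectangular-cornered 38 x 38 mm hood 28 mm high, and on its middle an upright round tube, 20 mm in diameter, up to 66 mm height (24 mm wide flange from 28 to 32 mm), to be gripped from above. Steel, loose, 40 to 120 g, stands upright on its hood. Origin: centre of the underside; z up; x and y square to the hood's sides.
- nozzle_small: hot-air nozzle: rectangular-cornered 26 x 26 mm hood 28 mm high, and on its middle an upright round tube, 20 mm in diameter, up to 66 mm height (24 mm wide flange from 28 to 32 mm), to be gripped from above. Steel, loose, 40 to 120 g, stands upright on its hood. Origin: centre of the underside; z up; x and y square to the hood's sides.
- nozzle_oblong: hot-air nozzle: rectangular-cornered 46 (along its x) x 22 (along its y) mm hood 28 mm high, and on its middle an upright round tube, 20 mm in diameter, up to 66 mm height (24 mm wide flange from 28 to 32 mm), to be gripped from above. Steel, loose, 40 to 120 g, stands upright on its hood. Origin: centre of the underside; z up; x along the long side.
- round_wide: look-alike nozzle with a round 50 mm diameter hood 28 mm high, and on its middle an upright round tube, 20 mm in diameter, up to 66 mm height (24 mm wide flange from 28 to 32 mm), to be gripped from above. Steel, loose, 40 to 120 g, stands upright on its hood. Origin: centre of the underside; z up. It does not belong in the caddy.
- round_narrow: look-alike nozzle with a round 40 mm diameter hood 28 mm high, and on its middle an upright round tube, 20 mm in diameter, up to 66 mm height (24 mm wide flange from 28 to 32 mm), to be gripped from above. Steel, loose, 40 to 120 g, stands upright on its hood. Origin: centre of the underside; z up. It does not belong in the caddy.
- block_large: grey plastic insert block, 80 x 80 x 24 mm, fixed in the caddy, with an open pocket in its middle, 70 x 70 mm, 20 mm deep (dark floor 4 mm above the block's underside). Origin: centre of the underside, 4 mm above the bench; x, y along the block's sides. The caddy is a fixed aluminium tray, 176 mm square, 18 mm high, holding the four blocks two by two, 82 mm apart, in any order.
- block_medium: grey plastic insert block, 80 x 80 x 24 mm, fixed in the caddy, with an open pocket in its middle, 58 x 58 mm, 20 mm deep (dark floor 4 mm above the block's underside). Origin: centre of the underside, 4 mm above the bench; x, y along the block's sides. Circuit board, toothbrush, solder spool (46 mm high) and flux jar nearby have no part in the job.
- block_small: grey plastic insert block, 80 x 80 x 24 mm, fixed in the caddy, with an open pocket in its middle, 44 x 44 mm, 20 mm deep (dark floor 4 mm above the block's underside). Origin: centre of the underside, 4 mm above the bench; x, y along the block's sides.
- block_oblong: grey plastic insert block, 80 x 80 x 24 mm, fixed in the caddy, with an open pocket in its middle, 66 (along its x) x 42 (along its y) mm, 20 mm deep (dark floor 4 mm above the block's underside). Origin: centre of the underside, 4 mm above the bench; x, y along the block's sides.
Mind the look-alikes: they are no part of the job. What is shaped like the nozzle_large but yellow is not meant.

How it is judged (in metres and radians):
At the end, for the whole second after the job is handed in: Each of the four square-cornered nozzles stands in its matching pocket: centre within 16 mm of the block's centre, underside less than 8 mm above the block's underside (pocket floor is at 4 mm), upright within 0.1 rad, at rest; both round nozzles are upright and within 20 mm of where they started (horizontal distance between nozzle_large and block_large below 0.016 m and z of nozzle_large in the frame of block_large below 0.008 m and angle between each of nozzle_large, nozzle_medium, nozzle_small, nozzle_oblong, round_wide, round_narrow's own z axis and vertical below 0.1 rad and linear speed of each of nozzle_large, nozzle_medium, nozzle_small, nozzle_oblong below 0.02 m/s and horizontal distance between nozzle_medium and block_medium below 0.016 m and z of nozzle_medium in the frame of block_medium below 0.008 m and horizontal distance between nozzle_small and block_small below 0.016 m and z of nozzle_small in the frame of block_small below 0.008 m and horizontal distance between nozzle_oblong and block_oblong below 0.016 m and z of nozzle_oblong in the frame of block_oblong below 0.008 m and distance of each of round_wide, round_narrow from where it was at the start of the episode below 0.02 m); the robot touches nothing.
It fails at once if a square-cornered nozzle is dropped or thrown (moves faster than 0.6 m/s while not in the fingers: a fall of about 18 mm) ((contact force between the fingers and nozzle_large below 0.05 N and linear speed of nozzle_large above 0.6 m/s) or (contact force between the fingers and nozzle_medium below 0.05 N and linear speed of nozzle_medium above 0.6 m/s) or (contact force between the fingers and nozzle_small below 0.05 N and linear speed of nozzle_small above 0.6 m/s) or (contact force between the fingers and nozzle_oblong below 0.05 N and linear speed of nozzle_oblong above 0.6 m/s)).
It fails at once if a round nozzle is moved by more than 30 mm (distance of any of round_wide, round_narrow from where it was at the start of the episode above 0.03 m).
It also fails if it takes over 98 s, if anything falls off the work surface, if the arm or the gripper's body presses on something with over 40 N, if the wrist force passes 120 N, or if a joint passes its speed limit or range.

## Working session

There is one attempt and no reset: what is moved stays moved. The work goes in short steps, Python scripts to look and compute and a shell command to move; the robot and the scene stay as the last step left them, time stands still between calls to the robot, and variables do not carry over. Pictures are saved under pics/ and viewed, at most 14 in all, crops included, and the job is handed in when it is done.

```bash
mkdir -p pics; ls; python3 - <<'E'
from bench import status, eyes, r
import cv2,numpy as np
for n in("scene","side","wrist"):
    s=eyes.snapshot(n); cv2.imwrite(f"pics/{n}0.png",s["img"][:,:,::-1]); np.savez(f"pics/{n}0.npz",**s)
    print(n,s["mtx"].tolist(),s["k1"],np.round(s["R"],3).tolist(),np.round(s["t"]).tolist())
print(status.sense())
E
```

```text
pics
scene [[408.987617315864, 0.0, 314.10893255372184], [0.0, 408.987617315864, 198.20055879044253], [0.0, 0.0, 1.0]] -0.05425620397891365 [[-0.656, 0.754, 0.017], [0.571, 0.511, -0.642], [-0.493, -0.412, -0.766]] [367.0, -259.0, 1249.0]
side [[506.9484047855167, 0.0, 321.70543581113986], [0.0, 506.9484047855167, 203.85758464284007], [0.0, 0.0, 1.0]] -0.07800738689117541 [[-0.929, -0.371, 0.001], [-0.203, 0.506, -0.838], [0.31, -0.778, -0.546]] [473.0, 147.0, 1034.0]
wrist [[287.7524971609449, 0.0, 321.31685666325825], [0.0, 287.7524971609449, 200.72270503556356], [0.0, 0.0, 1.0]] -0.004179596309564436 [[1.0, -0.0, -0.002], [0.0, -0.952, 0.306], [-0.002, -0.306, -0.952]] [-600.0, -40.0, 380.0]
{'time': 0.15, 'joint_pos': array([-4.89276287e+00,  7.50670223e+00,  8.53158078e+01,  1.16920519e-03,
        8.72608110e+01, -4.89305295e+00]), 'qd': array([-0.03052776, -0.08392925, -0.24153737, -0.05617906,  0.01981019,
       -0.03736809]), 'joint_efforts': array([ 1.01583330e-03, -5.70061326e+01, -5.01160097e+01, -1.39109225e-04,
        9.69119486e-03, -7.10949371e-05]), 'tool_pos': array([5.99575570e+02, 6.92447644e-02, 2.30461158e+02]), 'tcp_rot': array([-1.79917082e+02, -8.27048780e-03,  9.00002274e+01]), 'ft_force': array([-0.08808437, -0.33128482, -0.82911204]), 'wrist_torque': array([ 0.00139023,  0.04955686, -0.02078859]), 'grip_force': 0.0, 'finger_gap': 85.21010034342221}
```

View pics/scene0.png

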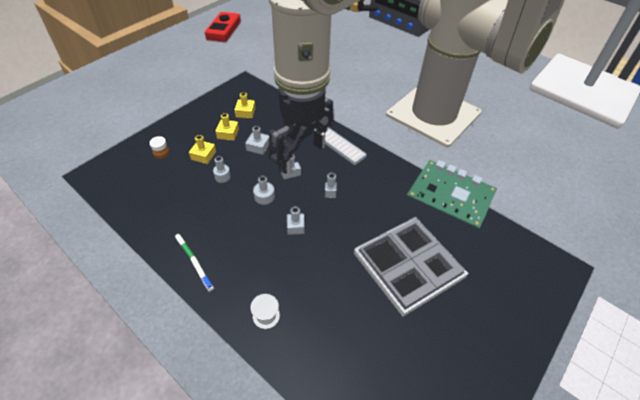

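View pics/side0.png

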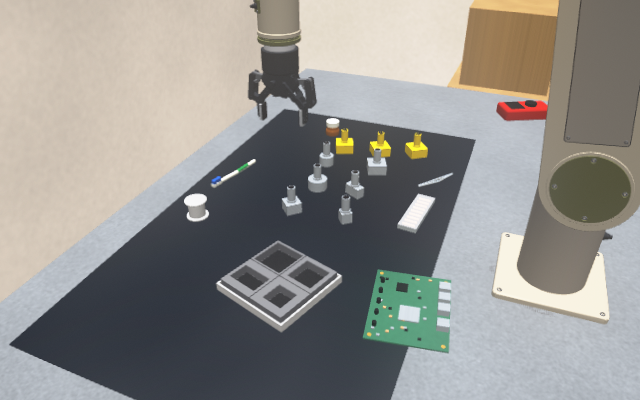

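View pics/wrist0.png

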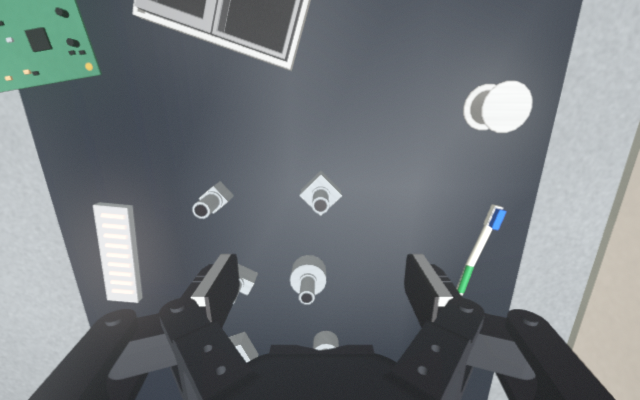

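The side view shows six grey nozzles and three yellow ones. The grey ones are at (327,155), (318,180), (377,163), (355,185), (345,210) and (291,202). The caddy is around (280,282). The yellow ones near (345–417,145) aren't meant. I'll enlarge the grey nozzles and the caddy.

```bash
cat > h.py <<'E'
import numpy as np,cv2
def load(n): return dict(np.load(f"pics/{n}.npz"))
def dist(s): return np.array([float(s["k1"]),0,0,0,0])
def ray(s,uv,z):
    "pixels -> world points on plane z"
    uv=np.asarray(uv,float).reshape(-1,1,2)
    p=cv2.undistortPoints(uv,s["mtx"],dist(s)).reshape(-1,2)
    d=np.c_[p,np.ones(len(p))]@s["R"]; c=-s["R"].T@s["t"]
    return c+d*((z-c[2])/d[:,2])[:,None]
def proj(s,X):
    return cv2.projectPoints(np.asarray(X,float).reshape(-1,1,3),cv2.Rodrigues(s["R"])[0],s["t"].astype(float),s["mtx"],dist(s))[0].reshape(-1,2)
E
python3 - <<'E'
from h import *
s=load("side0");im=s["img"][:,:,::-1]
cv2.imwrite("pics/c1.png",cv2.resize(im[125:235,270:430],None,fx=5,fy=5,interpolation=cv2.INTER_CUBIC))
cv2.imwrite("pics/c2.png",cv2.resize(im[230:335,205:355],None,fx=5,fy=5,interpolation=cv2.INTER_CUBIC))
E
```

```text
(no output)
```

View pics/c1.png

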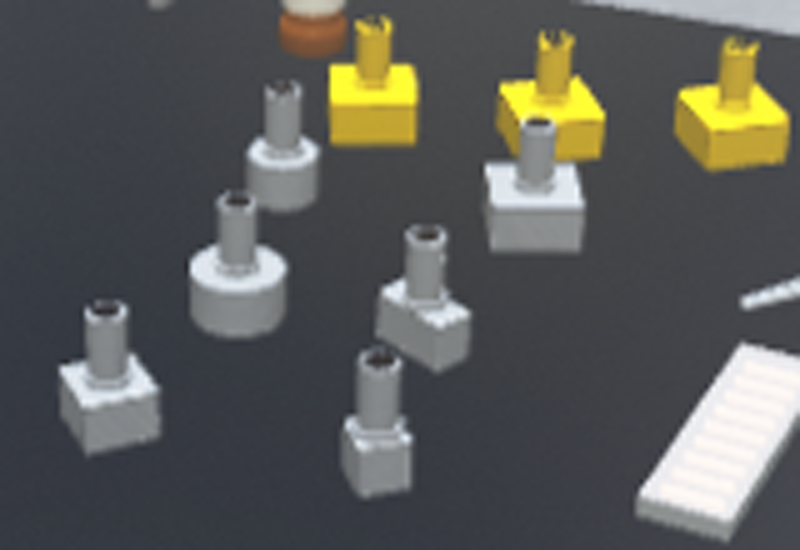

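View pics/c2.png

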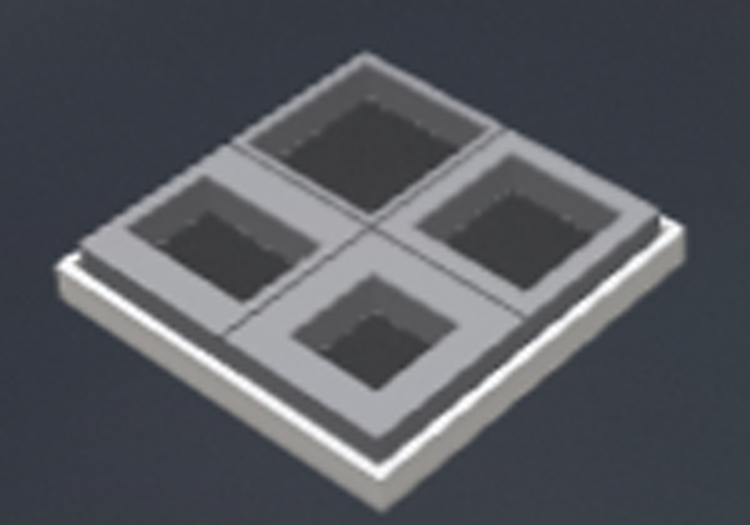

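Enlarged crops (side pixels):
- **Large square:** tube top (377.4,149.4), widest square-cornered hood, grey.
- **Oblong:** (355.4,171.8), clearly longer than wide.
- **Small square:** (345.6,196.4).
- **Medium square:** (291.4,186.6).
- **Round, left alone:** wide at (317,165) and narrow at (326.6,142.2). The three yellow ones stay too.
- **Pockets:** back is large, right is medium, front is small, left is oblong.

Next I'll compute positions.

```bash
cat > m.py <<'E'
from h import *
s=load("side0")
c1=lambda p:np.array(p,float)/5+[270-.4,125-.4]
c2=lambda p:np.array(p,float)/5+[205-.4,230-.4]
names=["large","oblong","small","medium","rwide","rnarrow"]
tops=c1([(537,124),(427,234),(378,357),(107,308),(237,200),(283,87)])
P=dict(zip(names,ray(s,tops,66)))
corn=ray(s,c2([(366,53),(660,213),(376,437),(80,248)]),28)
ctr=corn.mean(0)
e=[corn[1]-corn[0],corn[2]-corn[3]]
u=e[0]/np.linalg.norm(e[0])+e[1]/np.linalg.norm(e[1]);u/=np.linalg.norm(u)   # back->right
v=(corn[3]-corn[0])/np.linalg.norm(corn[3]-corn[0])+(corn[2]-corn[1])/np.linalg.norm(corn[2]-corn[1]);v/=np.linalg.norm(v) # back->left
B=dict(large=ctr-41*u-41*v,medium=ctr+41*u-41*v,oblong=ctr-41*u+41*v,small=ctr+41*u+41*v)
if __name__=="__main__":
    ang=lambda w:round(float(np.degrees(np.arctan2(w[1],w[0]))),1)
    print("sides",[round(float(np.linalg.norm(corn[i]-corn[i-1])),1) for i in range(4)],"u",ang(u),"v",ang(v))
    for n in P:print(n,P[n].round(1),"->",B.get(n,ctr).round(1))
    # pocket dims
    o=ray(s,c2([(210,177),(320,245),(245,302),(128,228)]),28)
    print("oblong pocket",[round(float(np.linalg.norm(o[i]-o[i-1])),1) for i in range(4)],[ang(o[i]-o[i-1]) for i in range(4)],o.mean(0))
    for n,q in dict(large=[(488,208),(582,208)],large_l=[(488,208),(485,168)],medium=[(86,408),(160,382)],medium_l=[(60,368),(86,408)],oblong_front=[(380,305),(435,338)],oblong_r=[(435,338),(470,312)],small_r=[(362,440),(410,435)],small_l=[(343,425),(362,440)]).items():
        w=ray(s,c1(q),28);print(n,ang(w[1]-w[0]),np.linalg.norm(w[1]-w[0]).round(1))
    sc=load("scene0")
    print("scene pred",{n:proj(sc,P[n]).round(1).tolist() for n in P}, proj(sc,list(B.values())).round(0).tolist())
    im=sc["img"][85:315,175:475,::-1].copy()
    im=cv2.resize(im,None,fx=2.6,fy=2.6,interpolation=cv2.INTER_CUBIC)
    for p in list(P.values())+[b for b in B.values()]+list(corn):
        x=(proj(sc,p)[0]-[175,85]+.5)*2.6; cv2.drawMarker(im,tuple(int(a) for a in x.round()),(0,0,255),0,8,1)
    cv2.imwrite("pics/chk.png",im)
E
python3 m.py
```

```text
sides [162.4, 161.9, 160.1, 158.0] u 162.0 v 71.9
large [ 462.9 -285.2   66. ] -> [532.1 184.4  28. ]
oblong [ 479.5 -148.5   66. ] -> [557.6 262.3  28. ]
small [463.7 -30.8  66. ] -> [479.6 287.6  28. ]
medium [597.7 -24.2  66. ] -> [454.1 209.6  28. ]
rwide [ 580.7 -145.9   66. ] -> [505.9 236.   28. ]
rnarrow [ 606.3 -276.    66. ] -> [505.9 236.   28. ]
oblong pocket [42.3, 63.0, 41.4, 66.0] [-110.6, 161.4, 73.5, -17.9] [556.76161498 261.72336183  28.        ]
large -158.0 50.8
large_l -70.5 45.9
medium -124.6 41.2
medium_l 134.3 38.2
oblong_front 151.1 40.9
oblong_r -105.7 31.3
small_r -147.7 22.9
small_l 145.8 15.1
scene pred {'large': [[257.6, 129.5]], 'oblong': [[290.8, 156.7]], 'small': [[331.1, 176.3]], 'medium': [[295.2, 210.4]], 'rwide': [[262.5, 179.4]], 'rnarrow': [[218.5, 159.3]]} [[386.0, 254.0], [415.0, 238.0], [410.0, 283.0], [440.0, 265.0]]
```

View pics/chk.png

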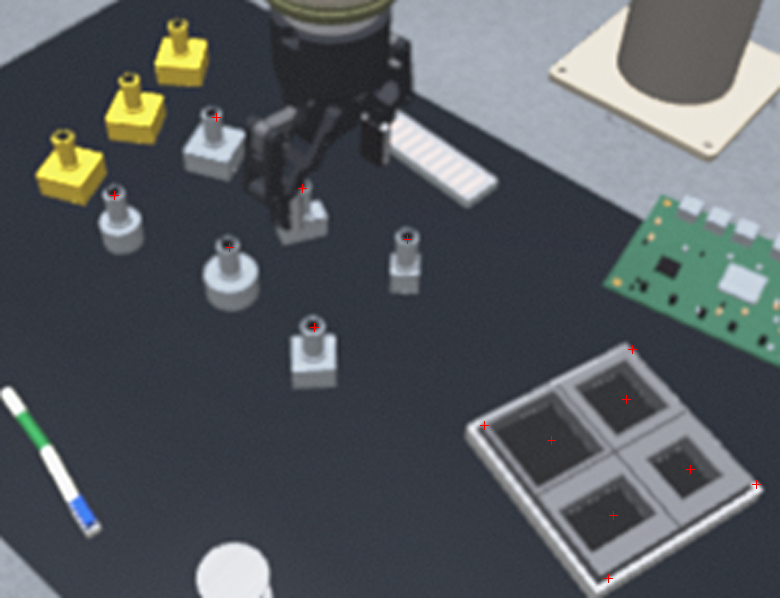

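Scene and side views agree to a few mm, so the positions are good enough to grasp. Hood yaws are rough, so I'll take one wrist view from above the nozzles.

```bash
python3 -m handwheel '{"series": [[[-6,-2,0,0,0,0,0.6],[-12,-4,0,0,0,0,0.6],[-18,-6,0,0,0,0,0.6],[-23,-7,0,0,0,0,0.6],[-23,-7,0,0,0,0,0.6]]]}' 40
python3 - <<'E'
from bench import eyes
from m import *
s=eyes.snapshot("wrist");np.savez("pics/wrist1.npz",**s)
im=s["img"][:,:,::-1].copy();
for n in P:print(n,proj(s,P[n]).round(0).tolist())
cv2.imwrite("pics/w1.png",cv2.resize(im,(800,500),interpolation=cv2.INTER_CUBIC))
E
```

```text
time: 0.78
tool_pos: [528.6, -233.5, 230.9]
tcp_rot: [-180.0, 0.0, 89.7]
ft_force: [-0.1, 0.5, -0.0]
finger_gap: 51.3
grip_force: 0.0
large [[264.0, 226.0]]
oblong [[271.0, 101.0]]
small [[246.0, -39.0]]
medium [[397.0, -49.0]]
rwide [[372.0, 98.0]]
rnarrow [[389.0, 218.0]]
```

View pics/w1.png

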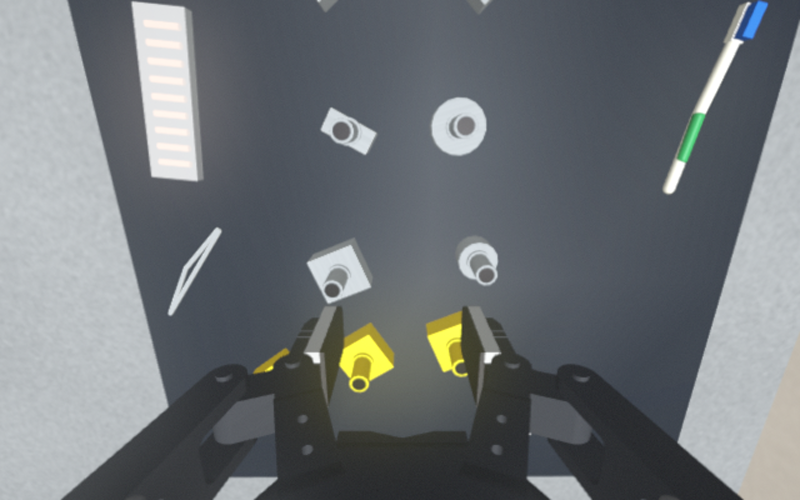

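The wrist view (800 px wide) shows the following:
- **Large:** hood corners (308,263), (352,243), (372,277), (328,302), tube top (332,290).
- **Oblong:** corners (335,107), (376,128), (366,154), (321,129), tube top (342,131).
- **Round:** (459,126) and (478,262).
- **Yellow:** at the bottom of the picture.

```bash
python3 - <<'E'
from m import *
w=load("wrist1");w0=load("wrist0")
def yaw(s,c):
    c=ray(s,c,28);e=[c[(i+1)%4]-c[i] for i in range(4)]
    return c.mean(0).round(1),[np.linalg.norm(x).round(1) for x in e],[round(float(np.degrees(np.arctan2(x[1],x[0])))%180,1) for x in e]
k=lambda q:np.array(q,float)/1.25-.1
print("large",yaw(w,k([(308,263),(352,243),(372,277),(328,302)])),ray(w,k([(332,290)]),66))
print("oblong",yaw(w,k([(335,107),(376,128),(366,154),(321,129)])),ray(w,k([(342,131)]),66))
print("med",yaw(w0,[(321,172),(343,193),(321,215),(299,193)]),ray(w0,[(320,205)],66))
print("small",ray(w0,[(201,210)],66))
print("narrow",ray(w,k([(486,274)]),66),"yel",ray(w,k([(360,383),(460,368)]),66))
E
```

```text
large (array([ 465.6, -288.9,   28. ]), [np.float64(50.6), np.float64(41.3), np.float64(55.2), np.float64(47.3)], [24.6, 117.3, 30.8, 111.7]) [[ 464.254587   -292.48016356   66.        ]]
oblong (array([ 482.4, -150.5,   28. ]), [np.float64(40.5), np.float64(24.9), np.float64(46.0), np.float64(23.2)], [153.6, 66.5, 151.1, 53.2]) [[ 481.44037546 -152.0384346    66.        ]]
med (array([599.8, -23.6,  28. ]), [np.float64(38.3), np.float64(40.2), np.float64(40.2), np.float64(38.3)], [135.8, 46.9, 133.1, 44.2]) [[598.83578006 -25.88768117  66.        ]]
small [[463.78729229 -31.95342     66.        ]]
narrow [[ 606.59443708 -277.16002202   66.        ]] yel [[ 486.11112073 -395.84940267   66.        ]
 [ 587.26898512 -378.31857598   66.        ]]
```

```bash
cat > go.py <<'E'
import sys,numpy as np
from scipy.spatial.transform import Rotation as Ro
from bench import status
s=status.sense()
R=Ro.from_euler("xyz",s["tcp_rot"],degrees=True)
print("t",round(s["time"],1),"pos",s["tool_pos"].round(1),"rot",s["tcp_rot"].round(1),"gap",round(s["finger_gap"],1),"F",s["ft_force"].round(1),"grip",round(s["grip_force"],1))
a=[float(x) for x in sys.argv[1:]]
for i in range(0,len(a),3): print("cm",(R.inv().apply(np.array(a[i:i+3])-s["tool_pos"])/10).round(2))
E
python3 go.py 464 -290 40
```

```text
t 0.8 pos [ 529.3 -231.4  230.9] rot [-180.    -0.    89.8] gap 51.2 F [-1.2  1.  -0.3] grip 0.0
cm [-5.89 -6.49 19.09]
```

Starting with the large nozzle: descend and close.

```bash
python3 -m handwheel '{"series": [[[-5.9,-6.5,5,0,0,0,0.6],[-5.9,-6.5,10,0,0,0,0.6],[-5.9,-6.5,14,0,0,0,0.6],[-5.9,-6.5,17,0,0,0,0.6],[-5.9,-6.5,19,0,0,0,0.6],[-5.9,-6.5,19,0,0,0,0.6],[-5.9,-6.5,19,0,0,0,0],[-5.9,-6.5,19,0,0,0,0],[-5.9,-6.5,19,0,0,0,0],[-5.9,-6.5,19,0,0,0,0]]]}' 60; python3 go.py 532 184 160 532 184 46
```

```text
time: 2.08
tool_pos: [466.3, -289.5, 43.0]
tcp_rot: [179.8, 0.1, 90.0]
ft_force: [1.7, 1.8, 6.4]
finger_gap: 17.8
grip_force: 59.0
t 2.1 pos [ 466.3 -289.5   43. ] rot [1.798e+02 1.000e-01 9.000e+01] gap 17.8 F [1.7 1.8 6.4] grip 59.0
cm [ 47.34   6.6  -11.75]
cm [47.35  6.57 -0.35]
```

```bash
python3 -m handwheel '{"series": [[[0,0,-1,0,0,0,0],[0,0,-4,0,0,0,0],[0,0,-8,0,0,0,0],[0,0,-11,0,0,0,0],[4,1,-12,0,0,0.15,0],[9,2,-12,0,0,0.3,0],[14,3,-12,0,0,0.45,0],[19,4,-12,0,0,0.6,0],[24,5,-12,0,0,0.75,0],[29,5.5,-12,0,0,0.75,0],[33,6,-12,0,0,0.75,0],[35,6,-12,0,0,0.75,0]]]}'; python3 go.py 532 130 160
python3 - <<'E'
from bench import eyes
from m import *
s=eyes.snapshot("wrist");np.savez("pics/wrist2.npz",**s)
cv2.imwrite("pics/w2.png",cv2.resize(s["img"][:,:,::-1],(800,500),interpolation=cv2.INTER_CUBIC))
print({n:(proj(s,B[n])*1.25).round().tolist() for n in B})
E
```

```text
time: 3.58
tool_pos: [524.9, 63.1, 161.8]
tcp_rot: [-180.0, -0.0, 47.1]
ft_force: [-0.1, -0.5, -1.0]
finger_gap: 18.3
grip_force: 58.6
t 3.6 pos [524.9  63.1 161.8] rot [-180.    -0.    47.1] gap 18.3 F [-0.1 -0.5 -1. ] grip 58.6
cm [ 5.39 -4.03  0.18]
{'large': [[293.0, 113.0]], 'medium': [[198.0, 163.0]], 'oblong': [[230.0, -7.0]], 'small': [[130.0, 52.0]]}
```

View pics/w2.png

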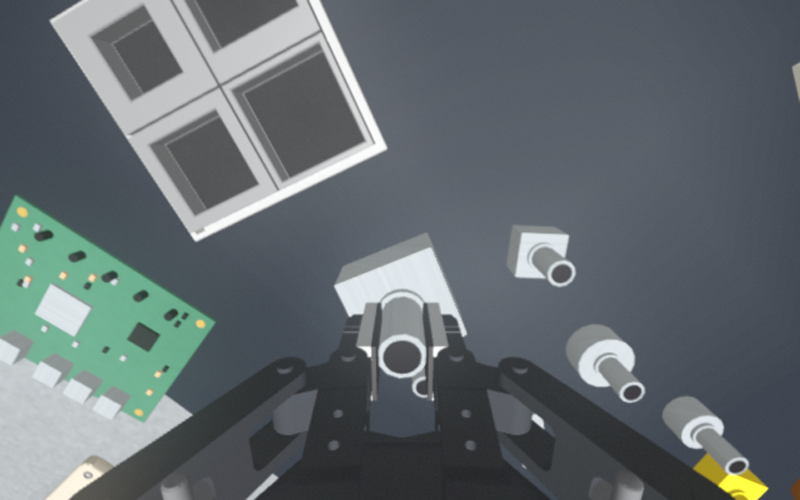

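The large nozzle is held upright, with its hood edges parallel to the caddy. The large pocket's rim corners are (232,93), (322,38), (368,143), (278,187), and the junction of the four blocks is (219,86). I'll refine the caddy pose from these.

```bash
python3 - <<'E'
from m import *
w=load("wrist2");k=lambda q:np.array(q,float)/1.25-.1
L=ray(w,k([(232,93),(322,38),(368,143),(278,187)]),28)
print("pocket",L.mean(0).round(1),[np.linalg.norm(L[i]-L[i-1]).round(1) for i in range(4)],[np.degrees(np.arctan2(*(L[i]-L[i-1])[1::-1])).round(1) for i in range(4)])
print("junction",ray(w,k([(219,86)]),28).round(1),"side est",ctr.round(1))
sc=load("scene0")
# chk.png junction of blocks ~ (612,450)
print("scene junction",ray(sc,np.array([[612,451]])/2.6-.5+[175,85],28).round(1), B["large"].round(1))
E
```

```text
pocket [533.8 179.   28. ] [np.float64(71.1), np.float64(74.6), np.float64(74.5), np.float64(76.8)] [np.float64(68.3), np.float64(-15.4), np.float64(-109.7), np.float64(161.9)]
junction [[507.5 232.1  28. ]] side est [505.9 236.   28. ]
scene junction [[507.3 229.3  28. ]] [532.1 184.4  28. ]
```

```bash
sed -i 's/^B=dict.*/ctr=np.array([507,232.5,28.]);&/' m.py; python3 go.py 533 181 162
```

```text
t 3.6 pos [524.7  64.5 161.7] rot [-1.799e+02 -1.000e-01  4.720e+01] gap 17.8 F [-0.9  1.6 -1.5] grip 58.6
cm [ 9.1  -7.31 -0.01]
```

```bash
python3 -m handwheel '{"series": [[[4.5,-3.6,0,0,0,0,0],[8,-6.5,0,0,0,0,0],[9.1,-7.3,0,0,0,0,0],[9.1,-7.3,4,0,0,0,0],[9.1,-7.3,8,0,0,0,0],[9.1,-7.3,10,0,0,0,0],[9.1,-7.3,10.5,0,0,0,0],[9.1,-7.3,10.8,0,0,0,0],[9.1,-7.3,11,0,0,0,0],[9.1,-7.3,11,0,0,0,0]]]}'; python3 go.py 533 181 50
```

```text
time: 4.88
tool_pos: [534.3, 177.5, 52.3]
tcp_rot: [179.9, -0.1, 47.0]
ft_force: [-1.0, -0.1, -0.3]
finger_gap: 17.9
grip_force: 58.7
t 4.9 pos [534.3 177.5  52.3] rot [ 1.799e+02 -1.000e-01  4.700e+01] gap 17.9 F [-1.  -0.1 -0.3] grip 58.7
cm [ 0.17 -0.34  0.23]
```

```bash
python3 -m handwheel '{"series": [[[0.2,-0.2,0.1,0,0,0,0],[0.2,-0.2,0.2,0,0,0,0],[0.2,-0.2,0.2,0,0,0,0]]]}'; python3 go.py
```

```text
time: 5.25
tool_pos: [534.3, 180.5, 51.0]
tcp_rot: [179.9, -0.1, 47.0]
ft_force: [-3.7, -1.3, 10.3]
finger_gap: 17.4
grip_force: 59.8
t 5.2 pos [534.3 180.5  51. ] rot [ 1.799e+02 -1.000e-01  4.700e+01] gap 17.4 F [-3.7 -1.3 10.3] grip 59.8
```

```bash
python3 -m handwheel '{"series": [[[0,0,0.1,0,0,0,0],[0,0,0.1,0,0,0,0]]]}'; python3 go.py
```

```text
time: 5.5
tool_pos: [534.3, 180.5, 50.9]
tcp_rot: [179.9, -0.1, 47.0]
ft_force: [-8.5, -3.2, 18.6]
finger_gap: 18.4
grip_force: 60.6
t 5.5 pos [534.3 180.5  50.9] rot [ 1.799e+02 -1.000e-01  4.700e+01] gap 18.4 F [-8.5 -3.2 18.6] grip 60.6
```

It's seated: contact at z 51, force rising. Release, rise and return toward the oblong nozzle.

```bash
python3 -m handwheel '{"series": [[[0,0,-0.1,0,0,0,0.15],[0,0,-0.1,0,0,0,0.3],[0,0,-0.1,0,0,0,0.55],[0,0,-0.1,0,0,0,0.55],[0,0,-3,0,0,0,0.55],[0,0,-7,0,0,0,0.55],[0,0,-11,0,0,0,0.55],[0,0,-11,0,0,0,0.55]]]}'; python3 go.py 482 -151 160
python3 - <<'E'
from bench import eyes
from m import *
a=[]
s=eyes.snapshot("side");np.savez("pics/side1.npz",**s)
a.append(cv2.resize(s["img"][210:330,205:355,::-1],(480,384),interpolation=cv2.INTER_CUBIC))
cv2.imwrite("pics/s1.png",a[0])
E
```

```text
time: 6.5
tool_pos: [536.2, 180.9, 162.7]
tcp_rot: [179.8, -0.4, 47.0]
ft_force: [1.4, -0.2, 0.7]
finger_gap: 47.1
grip_force: 0.0
t 6.5 pos [536.2 180.9 162.7] rot [179.8  -0.4  47. ] gap 47.1 F [ 1.4 -0.2  0.7] grip 0.0
cm [-27.98  18.66   0.17]
```

View pics/s1.png

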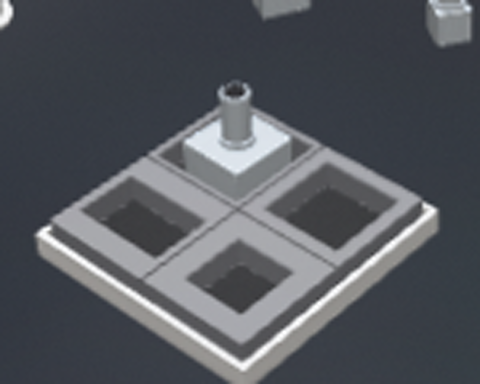

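```bash
python3 - <<'E'
from m import *
s=load("side1")
q=np.array([[236,89]])/3.2-.3+[205,210]
print("z74",ray(s,q,74).round(1),"z94",ray(s,q,94).round(1),B["large"].round(1),"oblong yaw tool goal",B["oblong"].round(1))
E
```

```text
z74 [[531.8 179.2  74. ]] z94 [[519.3 202.9  94. ]] [533.3 180.9  28. ] oblong yaw tool goal [558.7 258.8  28. ]
```

The side view shows the large nozzle at (531.8,179.2), seated. Next is the oblong one.

```bash
python3 -m handwheel '{"series": [[[-5,3.3,0,0,0,0,0.55],[-10,6.7,0,0,0,0,0.55],[-15,10,0,0,0,0,0.55],[-20,13.3,0,0,0,0,0.55],[-25,16.7,0,0,0,0,0.55],[-28,18.6,0,0,0,0,0.55],[-28,18.6,0,0,0,0,0.55],[-28,18.6,0,0,0,0,0.55]]]}'; python3 go.py 482 -151 42
```

```text
time: 7.55
tool_pos: [478.1, -150.7, 157.0]
tcp_rot: [-179.9, 0.0, 47.0]
ft_force: [0.1, 0.3, 0.4]
finger_gap: 46.9
grip_force: 0.0
t 7.5 pos [ 478.1 -150.7  157. ] rot [-179.9    0.    47. ] gap 46.9 F [0.1 0.3 0.4] grip 0.0
cm [ 0.25  0.33 11.5 ]
```

```bash
python3 -m handwheel '{"series": [[[0.2,0.2,5,0,0,0,0.55],[0.2,0.2,9,0,0,0,0.55],[0.2,0.2,11,0,0,0,0.55],[0.2,0.2,11.5,0,0,0,0.55],[0.2,0.2,11.5,0,0,0,0.55],[0.2,0.2,11.5,0,0,0,0],[0.2,0.2,11.5,0,0,0,0],[0.2,0.2,11.5,0,0,0,0],[0.2,0.2,11.5,0,0,0,0]]]}'; python3 go.py 559 259 160
```

```text
time: 8.68
tool_pos: [482.5, -151.7, 44.5]
tcp_rot: [179.9, -0.0, 47.0]
ft_force: [-0.6, 1.7, 6.7]
finger_gap: 17.9
grip_force: 58.6
t 8.7 pos [ 482.5 -151.7   44.5] rot [179.9  -0.   47. ] gap 17.9 F [-0.6  1.7  6.7] grip 58.6
cm [ 35.27 -22.38 -11.56]
```

```bash
python3 -m handwheel '{"series": [[[0,0,-1,0,0,0,0],[0,0,-4,0,0,0,0],[0,0,-8,0,0,0,0],[0,0,-12,0,0,0,0],[4,-2.5,-12,0,0,-0.08,0],[9,-5.7,-12,0,0,-0.17,0],[14,-8.9,-12,0,0,-0.17,0],[19,-12,-12,0,0,-0.17,0],[24,-15.2,-12,0,0,-0.17,0],[29,-18.4,-12,0,0,-0.17,0],[33,-21,-12,0,0,-0.17,0],[35.2,-22.4,-12,0,0,-0.17,0]]]}'; python3 -m handwheel '{"series": [[[0,0,0,0,0,0,0],[0,0,0,0,0,0,0]]]}'; python3 go.py 559 259 54
python3 - <<'E'
from bench import eyes
from m import *
s=eyes.snapshot("side");np.savez("pics/side2.npz",**s)
cv2.imwrite("pics/s2.png",cv2.resize(s["img"][180:330,195:355,::-1],(640,600),interpolation=cv2.INTER_CUBIC))
E
```

```text
time: 10.18
tool_pos: [557.4, 261.4, 163.7]
tcp_rot: [-180.0, -0.0, 56.9]
ft_force: [0.8, -0.5, 0.1]
finger_gap: 18.0
grip_force: 58.7
time: 10.42
tool_pos: [557.5, 258.3, 163.3]
tcp_rot: [180.0, 0.0, 56.8]
ft_force: [-0.2, -0.5, -1.1]
finger_gap: 17.9
grip_force: 58.7
t 10.4 pos [557.5 258.3 163.3] rot [180.    0.   56.8] gap 17.9 F [-0.2 -0.5 -1.1] grip 58.7
cm [ 0.15  0.09 10.93]
```

View pics/s2.png

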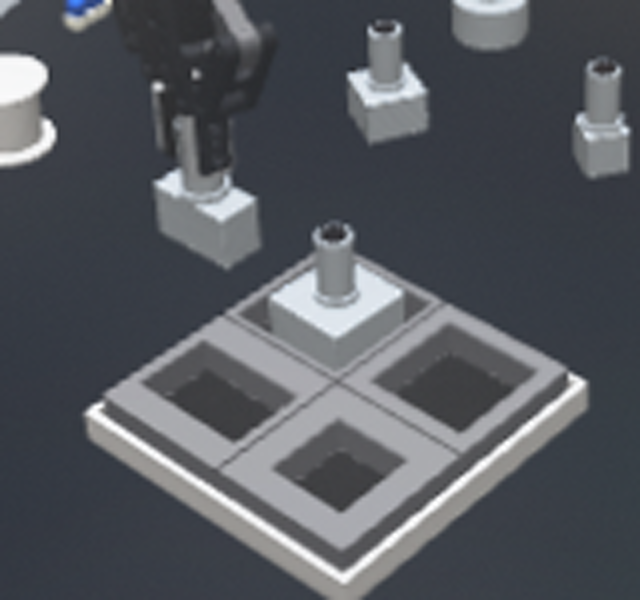

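The oblong hood at (208,215) is aligned with the long side of its pocket at (218,390). Lowering it.

```bash
python3 -m handwheel '{"series": [[[0.1,0.1,5,0,0,0,0],[0.1,0.1,8.5,0,0,0,0],[0.1,0.1,10,0,0,0,0],[0.1,0.1,10.5,0,0,0,0],[0.1,0.1,10.8,0,0,0,0],[0.1,0.1,11,0,0,0,0],[0.1,0.1,11.1,0,0,0,0],[0.1,0.1,11.1,0,0,0,0]]]}'; python3 go.py
```

```text
time: 11.48
tool_pos: [559.2, 259.3, 52.7]
tcp_rot: [180.0, -0.0, 56.8]
ft_force: [0.9, -0.4, 0.7]
finger_gap: 18.1
grip_force: 58.7
t 11.5 pos [559.2 259.3  52.7] rot [180.   -0.   56.8] gap 18.1 F [ 0.9 -0.4  0.7] grip 58.7
```

```bash
python3 -m handwheel '{"series": [[[0,0,0.1,0,0,0,0],[0,0,0.1,0,0,0,0]]]}'; python3 go.py
```

```text
time: 11.72
tool_pos: [559.4, 259.5, 52.7]
tcp_rot: [180.0, -0.1, 56.8]
ft_force: [-2.5, -0.8, 6.6]
finger_gap: 18.0
grip_force: 59.6
t 11.7 pos [559.4 259.5  52.7] rot [ 1.80e+02 -1.00e-01  5.68e+01] gap 18.0 F [-2.5 -0.8  6.6] grip 59.6
```

Contact, released next; then travel to the medium one.

```bash
python3 -m handwheel '{"series": [[[0,0,-0.1,0,0,0,0.15],[0,0,-0.1,0,0,0,0.3],[0,0,-0.1,0,0,0,0.55],[0,0,-0.1,0,0,0,0.55],[0,0,-3,0,0,0,0.55],[0,0,-7,0,0,0,0.55],[-4,3.5,-11,0,0,0,0.55],[-8.5,7.5,-11,0,0,0,0.55],[-13,11.4,-11,0,0,0,0.55],[-17,15,-11,0,0,0,0.55],[-20,17.5,-11,0,0,0,0.55],[-21.6,18.9,-11,0,0,0,0.55]]]}'; python3 -m handwheel '{"series": [[[0,0,0,0,0,0,0.55],[0,0,0,0,0,0,0.55]]]}';python3 go.py 598.5 -25 42
```

```text
time: 13.22
tool_pos: [598.8, -27.1, 161.2]
tcp_rot: [180.0, 0.0, 56.7]
ft_force: [-0.4, 0.4, 0.6]
finger_gap: 46.9
grip_force: 0.0
time: 13.48
tool_pos: [598.6, -23.8, 161.1]
tcp_rot: [-180.0, -0.0, 56.8]
ft_force: [0.7, -0.1, 0.6]
finger_gap: 47.0
grip_force: 0.0
t 13.5 pos [598.6 -23.8 161.1] rot [-180.    -0.    56.8] gap 47.0 F [ 0.7 -0.1  0.6] grip 0.0
cm [-0.11  0.06 11.91]
```

```bash
python3 -m handwheel '{"series": [[[-0.1,0.1,5,0,0,0,0.55],[-0.1,0.1,9,0,0,0,0.55],[-0.1,0.1,11.2,0,0,0,0.55],[-0.1,0.1,11.9,0,0,0,0.55],[-0.1,0.1,11.9,0,0,0,0.55],[-0.1,0.1,11.9,0,0,0,0],[-0.1,0.1,11.9,0,0,0,0],[-0.1,0.1,11.9,0,0,0,0],[-0.1,0.1,11.9,0,0,0,0]]]}'; python3 go.py 455 206 162
```

```text
time: 14.6
tool_pos: [600.2, -26.4, 43.8]
tcp_rot: [179.9, -0.1, 56.8]
ft_force: [-0.6, 2.6, 6.4]
finger_gap: 18.0
grip_force: 58.6
t 14.6 pos [600.2 -26.4  43.8] rot [ 1.799e+02 -1.000e-01  5.680e+01] gap 18.0 F [-0.6  2.6  6.4] grip 58.6
cm [ 11.5  -24.86 -11.85]
```

```bash
python3 -m handwheel '{"series": [[[0,0,-1,0,0,0,0],[0,0,-4,0,0,0,0],[0,0,-8,0,0,0,0],[0,0,-12,0,0,0,0],[2,-4,-12,0,0,-0.12,0],[4,-8.6,-12,0,0,-0.25,0],[6,-13,-12,0,0,-0.37,0],[8,-17.3,-12,0,0,-0.47,0],[10,-21.6,-12,0,0,-0.47,0],[11.5,-24.8,-12,0,0,-0.47,0],[11.5,-24.8,-12,0,0,-0.47,0],[11.5,-24.8,-12,0,0,-0.47,0]]]}'; python3 go.py 455 206 53
python3 - <<'E'
from bench import eyes
from m import *
s=eyes.snapshot("side");np.savez("pics/side3.npz",**s)
cv2.imwrite("pics/s3.png",cv2.resize(s["img"][180:330,195:355,::-1],(640,600),interpolation=cv2.INTER_CUBIC))
E
```

```text
time: 16.1
tool_pos: [454.8, 205.3, 162.6]
tcp_rot: [180.0, 0.0, 83.7]
ft_force: [0.7, 1.2, -0.9]
finger_gap: 17.8
grip_force: 58.7
t 16.1 pos [454.8 205.3 162.6] rot [180.    0.   83.7] gap 17.8 F [ 0.7  1.2 -0.9] grip 58.7
cm [8.000e-02 1.000e-02 1.096e+01]
```

View pics/s3.png

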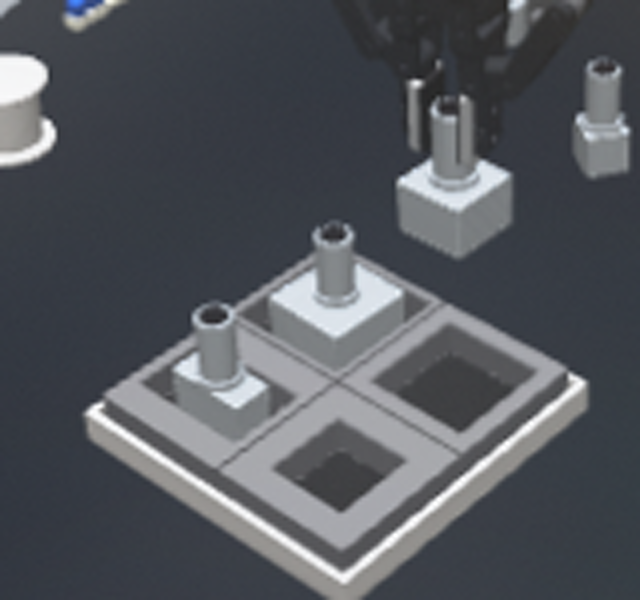

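Large and oblong are seated (tube tops (334,232) and (215,316)). The medium hood at (455,205) is aligned above its pocket, so I'll lower it.

```bash
python3 -m handwheel '{"series": [[[0.1,0,5,0,0,0,0],[0.1,0,8.5,0,0,0,0],[0.1,0,10,0,0,0,0],[0.1,0,10.5,0,0,0,0],[0.1,0,10.8,0,0,0,0],[0.1,0,11,0,0,0,0],[0.1,0,11.1,0,0,0,0],[0.1,0,11.1,0,0,0,0]]]}'; python3 go.py
```

```text
time: 17.15
tool_pos: [455.2, 206.9, 51.9]
tcp_rot: [179.9, -0.0, 83.7]
ft_force: [0.3, 1.5, 0.2]
finger_gap: 17.9
grip_force: 59.0
t 17.1 pos [455.2 206.9  51.9] rot [179.9  -0.   83.7] gap 17.9 F [0.3 1.5 0.2] grip 59.0
```

```bash
python3 -m handwheel '{"series": [[[0,0,0.1,0,0,0,0],[0,0,0.1,0,0,0,0]]]}'; python3 go.py
```

```text
time: 17.4
tool_pos: [455.4, 207.1, 51.8]
tcp_rot: [179.9, -0.0, 83.7]
ft_force: [-4.2, -1.4, 9.8]
finger_gap: 17.8
grip_force: 60.1
t 17.4 pos [455.4 207.1  51.8] rot [179.9  -0.   83.7] gap 17.8 F [-4.2 -1.4  9.8] grip 60.1
```

```bash
python3 -m handwheel '{"series": [[[0,0,-0.1,0,0,0,0.15],[0,0,-0.1,0,0,0,0.3],[0,0,-0.1,0,0,0,0.55],[0,0,-0.1,0,0,0,0.55],[0,0,-3,0,0,0,0.55],[0,0,-7,0,0,0,0.55],[-4,0.6,-11,0,0,0,0.55],[-9,1.4,-11,0,0,0,0.55],[-14,2.1,-11,0,0,0,0.55],[-19,2.8,-11,0,0,0,0.55],[-22.5,3.4,-11,0,0,0,0.55],[-23.6,3.5,-11,0,0,0,0.55]]]}'; python3 -m handwheel '{"series": [[[0,0,0,0,0,0,0.55],[0,0,0,0,0,0,0.55]]]}';python3 go.py 464 -31 42
```

```text
time: 18.9
tool_pos: [463.5, -33.6, 160.3]
tcp_rot: [180.0, 0.0, 83.5]
ft_force: [0.4, 0.6, -0.2]
finger_gap: 47.3
grip_force: 0.0
time: 19.15
tool_pos: [463.5, -30.8, 160.2]
tcp_rot: [-180.0, -0.0, 83.7]
ft_force: [-0.1, 0.0, -0.8]
finger_gap: 46.6
grip_force: 0.0
t 19.1 pos [463.5 -30.8 160.2] rot [-180.    -0.    83.7] gap 46.6 F [-0.1  0.  -0.8] grip 0.0
cm [-0.02  0.05 11.82]
```

```bash
python3 -m handwheel '{"series": [[[0,0,5,0,0,0,0.55],[0,0,9,0,0,0,0.55],[0,0,11.1,0,0,0,0.55],[0,0,11.8,0,0,0,0.55],[0,0,11.8,0,0,0,0.55],[0,0,11.8,0,0,0,0],[0,0,11.8,0,0,0,0],[0,0,11.8,0,0,0,0],[0,0,11.8,0,0,0,0]]]}'; python3 go.py 481 284 162
```

```text
time: 20.27
tool_pos: [464.6, -31.9, 43.6]
tcp_rot: [179.9, -0.0, 83.7]
ft_force: [-1.0, 0.8, 7.0]
finger_gap: 17.8
grip_force: 58.5
t 20.3 pos [464.6 -31.9  43.6] rot [179.9  -0.   83.7] gap 17.8 F [-1.   0.8  7. ] grip 58.5
cm [ 31.58  -1.82 -11.85]
```

```bash
python3 -m handwheel '{"series": [[[0,0,-1,0,0,0,0],[0,0,-4,0,0,0,0],[0,0,-8,0,0,0,0],[0,0,-12,0,0,0,0],[4,-0.2,-12,0,0,-0.12,0],[9,-0.5,-12,0,0,-0.25,0],[14,-0.8,-12,0,0,-0.37,0],[19,-1.1,-12,0,0,-0.5,0],[24,-1.4,-12,0,0,-0.5,0],[29,-1.7,-12,0,0,-0.5,0],[31.5,-1.8,-12,0,0,-0.5,0],[31.5,-1.8,-12,0,0,-0.5,0]]]}'; python3 -m handwheel '{"series": [[[0,0,0,0,0,0,0],[0,0,0,0,0,0,0]]]}';python3 go.py 481 284 53
python3 - <<'E'
from bench import eyes
from m import *
s=eyes.snapshot("side");np.savez("pics/side4.npz",**s)
cv2.imwrite("pics/s4.png",cv2.resize(s["img"][180:330,195:355,::-1],(640,600),interpolation=cv2.INTER_CUBIC))
E
```

```text
time: 21.78
tool_pos: [479.9, 284.8, 162.6]
tcp_rot: [180.0, -0.0, 112.5]
ft_force: [-0.2, -0.7, -0.2]
finger_gap: 18.0
grip_force: 58.7
time: 22.02
tool_pos: [480.4, 282.2, 162.4]
tcp_rot: [-180.0, 0.0, 112.3]
ft_force: [-0.5, -1.5, -1.8]
finger_gap: 17.7
grip_force: 58.7
t 22.0 pos [480.4 282.2 162.4] rot [-180.     0.   112.3] gap 17.7 F [-0.5 -1.5 -1.8] grip 58.7
cm [ 0.15  0.13 10.94]
```

View pics/s4.png

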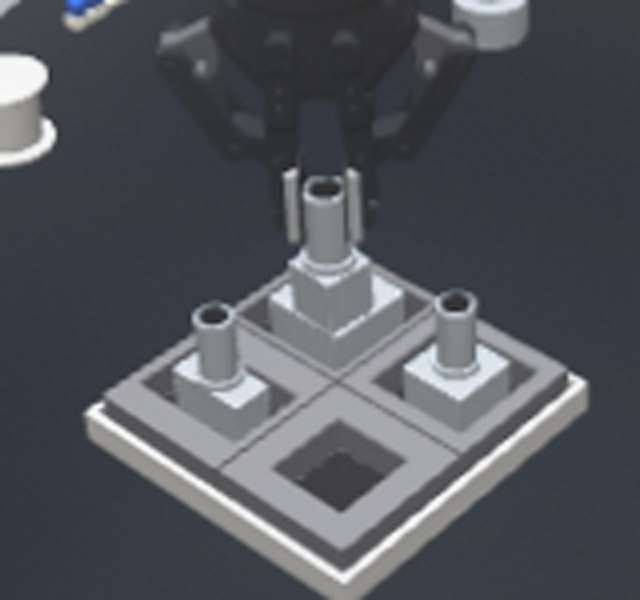

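All three are seated (medium tube top at (456,305)). The small one is aligned over its pocket at (340,465), so I'll lower it.

```bash
python3 -m handwheel '{"series": [[[0.1,0.1,5,0,0,0,0],[0.1,0.1,8.5,0,0,0,0],[0.1,0.1,10,0,0,0,0],[0.1,0.1,10.5,0,0,0,0],[0.1,0.1,10.8,0,0,0,0],[0.1,0.1,11,0,0,0,0],[0.1,0.1,11.1,0,0,0,0],[0.1,0.1,11.1,0,0,0,0]]]}'; python3 go.py
```

```text
time: 23.08
tool_pos: [481.1, 284.7, 51.7]
tcp_rot: [180.0, -0.0, 112.3]
ft_force: [0.0, 0.4, 0.7]
finger_gap: 18.2
grip_force: 58.7
t 23.1 pos [481.1 284.7  51.7] rot [180.   -0.  112.3] gap 18.2 F [0.  0.4 0.7] grip 58.7
```

```bash
python3 -m handwheel '{"series": [[[0,0,0.1,0,0,0,0],[0,0,0.1,0,0,0,0]]]}'; python3 go.py
```

```text
time: 23.32
tool_pos: [481.3, 284.9, 51.6]
tcp_rot: [179.9, -0.0, 112.4]
ft_force: [-3.7, -1.9, 7.9]
finger_gap: 17.7
grip_force: 59.8
t 23.3 pos [481.3 284.9  51.6] rot [179.9  -0.  112.4] gap 17.7 F [-3.7 -1.9  7.9] grip 59.8
```

Seated. Release, rise and move clear, then do a last check.

```bash
python3 -m handwheel '{"series": [[[0,0,-0.1,0,0,0,0.15],[0,0,-0.1,0,0,0,0.3],[0,0,-0.1,0,0,0,0.5],[0,0,-0.1,0,0,0,0.5],[0,0,-3,0,0,0,0.5],[0,0,-7,0,0,0,0.5],[0,0,-12,0,0,0,0.5],[0,0,-17,0,0,0,0.5],[0,0,-17,0,0,0,0.5],[0,0,-17,0,0,0,0.5]]]}'
python3 - <<'E'
from bench import eyes
from m import *
s=eyes.snapshot("side");np.savez("pics/side5.npz",**s)
cv2.imwrite("pics/s5.png",cv2.resize(s["img"][120:330,195:435,::-1],(685,600),interpolation=cv2.INTER_CUBIC))
E
```

```text
time: 24.58
tool_pos: [480.7, 284.5, 220.0]
tcp_rot: [-180.0, 0.0, 112.3]
ft_force: [-0.6, -0.5, 0.3]
finger_gap: 42.6
grip_force: 0.0
```

View pics/s5.png

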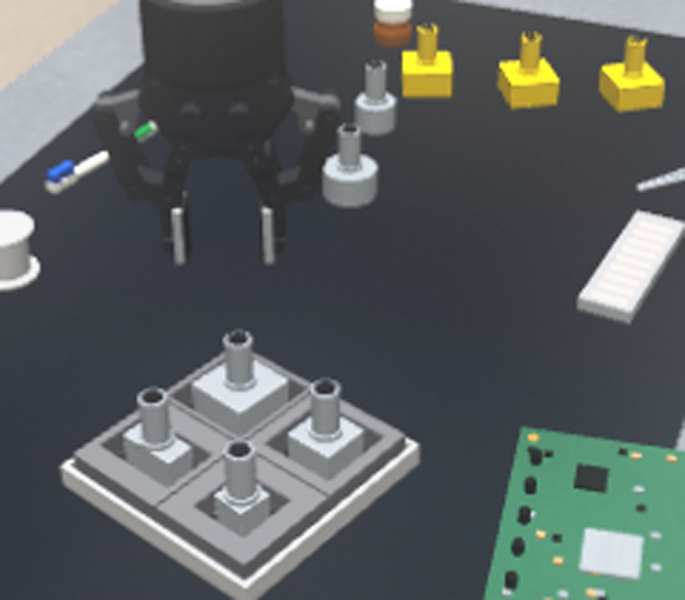

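All four nozzles stand in their pockets: tube tops at (238,338), (325,388), (239,449) and (152,397). The round ones are upright and unmoved at (349,170) and (376,100). The gripper is clear.

```bash
python3 -c "
from bench import r
print(r.hand_in())"
```

```text
the job is handed in; nothing more can be done
None
```

I put all four square-cornered nozzles upright in their matching pockets, left the round ones standing where they were, and handed the job in after about 25 s of robot time; the hand-in returned no verdict.

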